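# Eject the charged scanner battery and catch it

## Task

The battery pack with the green light is charged; the one with the orange light is not. Press the green-lit pack's blue eject key (the one just to its left as you face the charger) with one finger, with the other finger already waiting in front of the pack so that it catches the pack as the spring pops it out, then draw that finger back slowly so that the pack eases out until its spring is spent, and leave it resting there on its tongue, part-way out. Do not pick the pack up, let it shoot out, eject the orange-lit pack or disturb the things around the charger.

Things in the scene. Friction and masses are not known exactly. Their poses are not given: they have to be found in the camera images.
- charger: Dark grey two-bay battery charger with light grey tongues, fixed on the bench, turned about the vertical. Origin at bench height under the middle of the housing's front face; -x points out of the bays (roughly to the robot), z up, +y to the left as you face it from the robot. Housing: x 0 to 105 mm, 188 mm wide, top at 62 mm. Before it (x -85 to 0) lie the two tongues with their keys, all open from above.
- tongue_right (a point): Point on the level tongue of the right bay, 20 mm above the bench, on the bay's centre line (y = -64 mm in the charger's frame), 45 mm before the housing (level with the key's centre). The tongue is 46 mm wide between guides 26 mm high and ends at x = -85 mm; the pack slides out along it in -x. The ledge beside it on the +y side, round the key, is 25 mm high.
- tongue_left (a point): Point on the level tongue of the left bay, 20 mm above the bench, on the bay's centre line (y = 28 mm in the charger's frame), 45 mm before the housing (level with the key's centre). The tongue is 46 mm wide between guides 26 mm high and ends at x = -85 mm; the pack slides out along it in -x. The ledge beside it on the +y side, round the key, is 25 mm high.
- ejector_right (a joint): Stroke of the right bay's spring ejector behind the pack: about 0 when the pack is home, 0.040 m when spent. It pushes with about 6 N at first, 3.5 N at the end. Once the bolt is drawn it throws the pack out within 0.1 s, off the tongue if nothing stops it. A pack stopped by a finger stays pressed on it and follows it out in -x; at the end of the stroke friction holds it.
- ejector_left (a joint): Stroke of the left bay's spring ejector behind the pack: about 0 when the pack is home, 0.040 m when spent. It pushes with about 6 N at first, 3.5 N at the end. Once the bolt is drawn it throws the pack out within 0.1 s, off the tongue if nothing stops it. A pack stopped by a finger stays pressed on it and follows it out in -x; at the end of the stroke friction holds it.
- bolt_right (a joint): Steel bolt that holds the pack of the right bay by its +y shoulder: 0 thrown (6 mm over the tongue, x -16 to -8 mm in the charger's frame), 0.007 m drawn. Moves with the key, in a case 44 mm high at x -20 to 0 mm. If the key comes up while the pack is out, the bolt only rubs on the pack's side.
- bolt_left (a joint): Steel bolt that holds the pack of the left bay by its +y shoulder: 0 thrown (6 mm over the tongue, x -16 to -8 mm in the charger's frame), 0.007 m drawn. Moves with the key, in a case 44 mm high at x -20 to 0 mm. If the key comes up while the pack is out, the bolt only rubs on the pack's side.
- charged_pack: The pack to eject: black, charge light green. Body 62 x 44 x 22 mm (x, y, z) with a narrower grip nose 14 x 30 x 22 mm on its front (-x); 76 mm long in all; about 0.12 kg, slides on smooth plastic. Origin: centre of its underside, 38 mm behind the front of the nose. Axes as the charger's. It is home in either the right or the left bay.
- charged_pack_nose (a point): Centre of the flat front face (facing the charger's -x) of the green-lit pack's nose; 11 mm above the tongue, 31 mm above the bench. At x = -22 mm in the charger's frame when home, about -62 mm when the ejector's stroke is spent; the tongue ends at -85 mm.
- charging_pack: The same pack with an orange light, home in the other bay. It must stay there.
- charging_pack_nose (a point): Centre of the front face of the orange-lit pack's nose.
- key_right (a joint): The joint of the right bay's blue eject key: 0 up, 0.007 m pressed to its stop. It goes straight down against a light spring (about 2 to 5 N in all) and comes up by itself when let go, about half-way (0.004 m) as long as a pack that is out holds the bolt back; the bay's bolt is fully drawn at about 0.005 to 0.006 m.
- key_right_top (a point): Centre of the top face of the right bay's blue eject key (26 mm along the charger's x, 28 mm along its y), which stands 36 mm above the bench when up and 29 mm when pressed. It moves with the key. It lies on the charger's +y side of its bay: 44 mm in +y from the bay's centre line, and 23 mm in -x from the nose of a pack that is home.
- key_left (a joint): The joint of the left bay's blue eject key: 0 up, 0.007 m pressed to its stop. It goes straight down against a light spring (about 2 to 5 N in all) and comes up by itself when let go, about half-way (0.004 m) as long as a pack that is out holds the bolt back; the bay's bolt is fully drawn at about 0.005 to 0.006 m.
- key_left_top (a point): Centre of the top face of the left bay's blue eject key (26 mm along the charger's x, 28 mm along its y), which stands 36 mm above the bench when up and 29 mm when pressed. It moves with the key. It lies on the charger's +y side of its bay: 44 mm in +y from the bay's centre line, and 23 mm in -x from the nose of a pack that is home.
- carton_a: Small white carton 60 x 85 x 45 mm standing beside the charger; bystander. Origin: centre of its underside.
- carton_b: Small brown carton 75 x 55 x 60 mm beside the charger; bystander. Origin: centre of its underside.
- tape_roll: Roll of brown packing tape lying flat, 104 mm across, 48 mm high; bystander. Origin: centre of its underside.
- scanner: Handheld pistol-grip scanner lying on its side, grey and black, about 115 x 130 x 40 mm; bystander. Origin: under its head.
Not all that is in view belongs to the job. Leave any pink or purple look-alike of the charged_pack alone.

How it is judged:
By the outcome, as a careful person would: the job done as asked, in the order asked, and still so for the second after the job is handed in, with the robot touching nothing.
It also fails if it takes over 32 s, if anything falls off the work surface, if the arm or the gripper's body presses on something with over 40 N, if the wrist force passes 120 N, or if a joint passes its speed limit or range.

## Robot

A 6-joint arm with a two-finger parallel gripper is mounted at the origin on the work surface. World frame = base frame: x ahead of the robot, y to its left, z up, the work surface at z = 0. Lengths are in m, angles in degrees, forces in N, time in s.
With the tool pointing down it reaches from about 0.3 to 0.75 m from the base axis. Payload 8.5 kg.
Tool frame: the origin (TCP) lies on the centre line of the jaws, within the pads' length; the fingertips stand 17 mm ahead of it and the grasp point (between the pads) lies 2 mm behind it; z points along the fingers, y is the line along which they close (so a half turn about z gives the same grasp; the last joint's range is limited). The gripper opens to 85 mm and grips with 20 to 120 N. Pads are 22 mm wide; open, the fingers measure 114 mm over their backs; the gripper's body (76 mm by 85 mm) begins 54 mm behind the grasp point. The pads swing forward as they close: fully open they stand 13 mm farther back than shut.
Start: joints at [-87.221, 21.807, 74.336, -0, 83.858, -12.336], TCP at [0.143, -0.531, 0.248] pointing down, gripper open.
Joint ranges: [-178.18, 178.18], [-50.72, 133.34], [12.68, 142.11], [-81.47, 261.47], [9.98, 163.14], [-165.26, 165.26]. Speed limits (degrees/s): [136.94, 136.94, 180, 180, 180, 180].

## Interface

Orientations are given as a 3x3 rotation matrix whose columns are the frame's x, y, z axes.
In Python, from rig import env gives the robot as it stands.
- The arm moves only by the shell command python3 -m handwheel 'ROWS' [OPENING] [FORCE]. ROWS is JSON, a list that holds one entry, the list of rows, each a list of 4 numbers: the shift along the tool's x, y, z in m, then the turn about the tool's z in rad. In form: [[[x, y, z, roll], ...]]. A call has 1 to 5 rows; each row shifts and turns the commanded pose from where the row before left it, along the tool's axes as they then stand; what a row does not reach is not made up. A row lasts 1/12 s, in which the tool goes at most 41.7 mm and 7.16 degrees, less where a joint would pass 70% of its speed; a pose out of reach is approached as far as the arm can. A call is refused whole if a number of a shift passes 0.0417 or a number of a turn 0.125, either way. A call with a gripper value outside its range is refused whole. OPENING is the opening in per cent of the stroke, from 0 (shut) to 100 (fully open), set as the call begins (- or left out, the last holds). The fingers move at their own pace and stop on an object; FORCE is the grip in N (left out, the last holds). Time passes only in rows, so rows that do not move let the fingers close. It gives the time, the measured TCP pose, the force and the opening at its end, in the units of the state.
- env.observe(): the state, without advancing time (a new reading comes with each control period).
- env.get_image(name): name is "side" or "top" or "wrist"; returns (picture, depth): 384x512x3 uint8, red, green, blue; 384x512 float32, m along the optical axis (not along the pixel's ray), 0 where there is no reading.
- env.camera_params(name): a dict with "K" (3x3 intrinsics, pixels), "rvec" (rotation vector, rad) and "tvec" (3), from world to camera coordinates, as OpenCV has them. Camera axes: x right, y down, z forward; pixel columns grow to the right and rows downward; lengths in m; the calibration is good to about 2 mm. A picture is of the moment at which its call begins: read the wrist's pose just before it. camera_params takes no time and is no camera call; for the wrist camera it gives the pose at the moment of the call.
- env.close_job(): hands the job in, once; it reports no verdict.
The state is a dict: "time_s": time; "q": joint angles; "qvel": joint speeds; "joint_efforts": joint torques, N m; "position": TCP position; "tool_rot": TCP orientation; "ft_force": force on the tool from outside, world axes, zero at the start; "wrist_torque": the same for the moment, N m; "grip_width": finger opening in m.
Only numpy, scipy, OpenCV 4.12 (cv2) and the standard library are available. Lean on these libraries where they do the work, as an engineer would, in place of code of your own. Each camera call takes 0.05 s, during which the arm holds its last target. There are 200 camera calls.

## Working session

There is one attempt and no reset: what is moved stays moved. The work goes in short steps, Python scripts to look and compute and a shell command to move; the robot and the scene stay as the last step left them, time stands still between calls to the robot, and variables do not carry over. Pictures are saved under pics/ and viewed, on a budget of 10 in all, crops included, one or two more only if the job needs it, and the job is handed in when it is done.

```bash
mkdir -p pics; ls; python3 - <<'E'
from rig import env
import cv2,numpy as np
o=env.observe();print(o['time_s'],o['position'],np.round(o['tool_rot'],3).tolist(),o['grip_width'])
ims=[]
for n in ['top','side']:
    im,d=env.get_image(n);np.savez(''+n+'.npz',im=im,d=d,**env.camera_params(n));ims.append(im[:,:,::-1])
    cv2.imwrite('pics/%s.png'%n,cv2.resize(im[:,:,::-1],(800,600),interpolation=cv2.INTER_CUBIC))
    p=env.camera_params(n);R=cv2.Rodrigues(p['rvec'])[0];print(n,-R.T@np.ravel(p['tvec']),R[2],p['K'][0])
E
```

```text
pics
0.0 [ 0.14340343 -0.53069483  0.24771619] [[0.965, 0.261, -0.0], [0.261, -0.965, 0.001], [0.0, -0.001, -1.0]] 0.08535099114235056
top [ 0.3744372  -0.00311683  1.11262538] [ 0.18324385 -0.00437092 -0.98305777] [477.03667477   0.         257.92121508]
side [0.11823561 0.68306019 0.6026208 ] [ 0.44190794 -0.69457078 -0.56770485] [475.46986418   0.         257.45195712]
```

View pics/top.png

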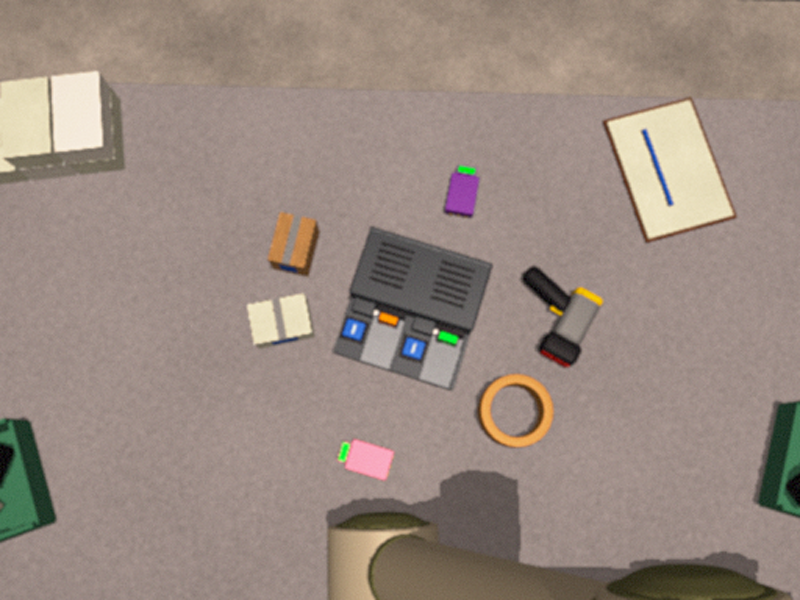

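View pics/side.png

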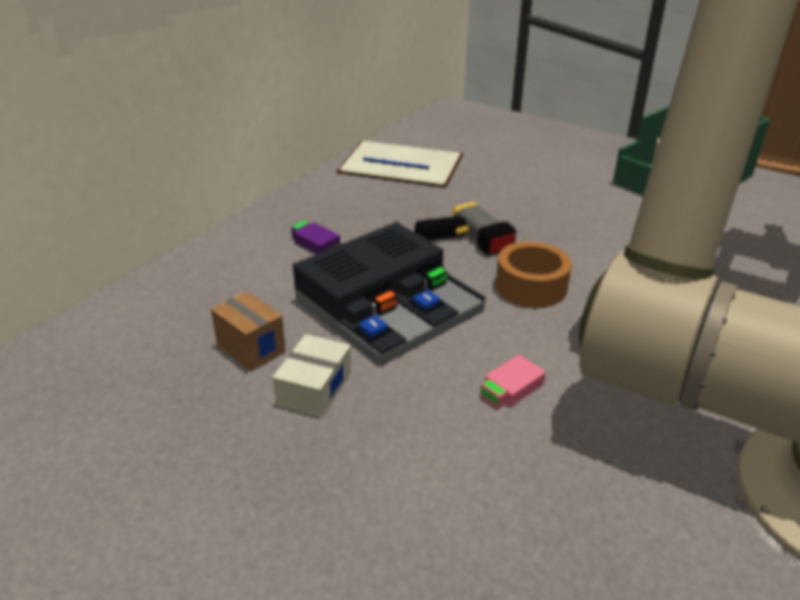

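Candidates (top view, 800×600): the pack with a green light in the right bay (448,338), the pack with an orange light in the left bay (388,318), the pink look-alike (368,458) and the purple look-alike (462,190). I choose the right-bay pack, and its key is the blue one at (413,348). Next I measure and check a crop.

```bash
cat > h.py <<'E'
import cv2,numpy as np
def blobs(im,lo,hi,amin=15):
    m=cv2.inRange(cv2.cvtColor(im,cv2.COLOR_RGB2HSV),lo,hi)
    n,_,s,c=cv2.connectedComponentsWithStats(m)
    return [(c[i],s[i,4]) for i in range(1,n) if s[i,4]>=amin]
def ray(p,uv,z):
    R=cv2.Rodrigues(np.ravel(p['rvec']))[0];C=-R.T@np.ravel(p['tvec'])
    d=R.T@np.linalg.inv(p['K'])@np.array([uv[0],uv[1],1.]);return C+d*(z-C[2])/d[2]
COL={'blue':((105,130,80),(125,255,255),.036),'green':((50,150,120),(75,255,255),.042),'orange':((5,180,170),(14,255,255),.042)}
def report(im,p):
    for k,(lo,hi,z) in COL.items():
        for c,a in blobs(im,lo,hi): print(k,np.round(c,1),a,np.round(ray(p,c,z),4))
def frame(kl,kr):  # charger origin, rotation from two key tops
    y=(kl-kr)[:2];print('key dist',np.linalg.norm(y));y=y/np.linalg.norm(y);x=np.array([y[1],-y[0]])
    R=np.c_[x,y];o=(kl+kr)[:2]/2-R@np.array([-.045,.026]);print('yaw',np.degrees(np.arctan2(x[1],x[0])),'origin',o);return o,R
E
python3 - <<'E'
from h import *
for n in ['top','side']:
    p=np.load(n+'.npz');print(n);report(p['im'],p)
im=np.load('top.npz')['im'][140:260,200:330,::-1]
im2=np.load('side.npz')['im'][130:240,180:320,::-1]
cv2.imwrite('pics/crop.png',np.hstack([cv2.resize(im,(400,370),interpolation=cv2.INTER_CUBIC),cv2.resize(im2,(400,370),interpolation=cv2.INTER_CUBIC)]))
E
```

```text
top
blue [420.4 106.7] 96 [ 0.8168 -0.3914  0.036 ]
blue [226.2 210.6] 135 [0.5539 0.0643 0.036 ]
blue [264.2 222.5] 136 [ 0.5283 -0.0232  0.036 ]
green [298.1 108.4] 37 [ 0.8026 -0.0981  0.042 ]
green [286.3 215.6] 72 [ 0.5446 -0.0731  0.042 ]
green [219.8 288.8] 39 [0.3775 0.0718 0.042 ]
side
blue [272.6 190.8] 105 [ 0.5259 -0.0163  0.036 ]
blue [238.  207.6] 120 [0.5523 0.0711 0.036 ]
green [279.  173.9] 36 [ 0.5433 -0.0712  0.042 ]
green [315.7 247.2] 28 [0.3684 0.0962 0.042 ]
orange [246.2 189.2] 33 [0.5696 0.0167 0.042 ]
```

View pics/crop.png

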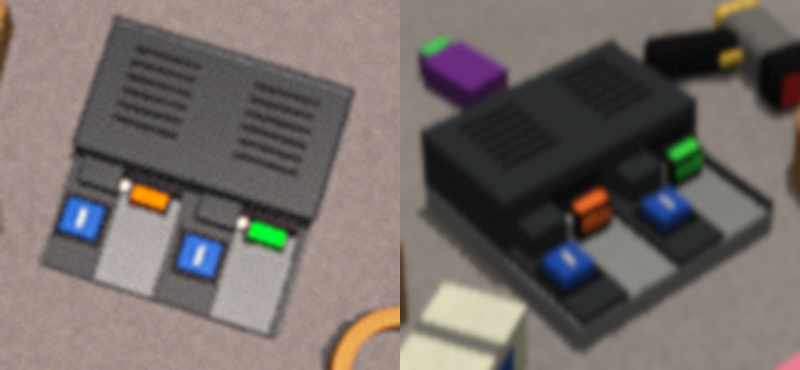

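The crop confirms the choice: the green light is on the pack in the right bay at crop (267,233), with its key to the left at (200,256). The key spacing measures 91 mm against the nominal 92 mm. I'll set out with the jaws at about 30 mm, so that one finger lands on the key and the other in front of the nose.

```bash
R='[0.0333,-0.0244,0,0]'
python3 -m handwheel '[[[0.0333,-0.0244,0,0],[0.0333,-0.0244,0,0],[0.0333,-0.0244,0,0],[0.0333,-0.0244,0,0],[0.0333,-0.0244,0,0]]]' 35 20 >/dev/null
python3 -m handwheel '[[[0.0333,-0.0244,0,0],[0.0333,-0.0244,0,0],[0.0333,-0.0244,0,0],[0.0333,-0.0244,0,0],[0.0333,-0.0244,0,0]]]' >/dev/null
python3 -m handwheel '[[[0.0333,-0.0244,0,0],[0.0333,-0.0244,0,0],[0.0333,-0.0244,0,0],[0.0333,-0.0244,0,0],[0.0333,-0.0244,0,0]]]'
python3 -m handwheel '[[[0,0,0.02,0.11],[0,0,0.02,0.11],[0,0,0.02,0.11],[0,0,0.02,0.11],[0,0,0.02,0.108]]]' 
python3 -m handwheel '[[[0,0,0,0],[0,0,0,0],[0,0,0,0]]]'
python3 - <<'E'
from h import *
from rig import env
o=env.observe();print(o['time_s'],o['position'],np.round(o['tool_rot'],3).tolist(),o['grip_width'],o['ft_force'])
p=env.camera_params('wrist');im,d=env.get_image('wrist')
report(im,p);np.savez('w1.npz',im=im,d=d,**p);cv2.imwrite('pics/w1.png',cv2.resize(im[:,:,::-1],(800,600)))
E
```

```text
time_s: 1.35
position: [0.531, -0.0453, 0.2481]
tool_rot: [[0.965, 0.261, -0.0], [0.261, -0.965, 0.0], [-0.0, -0.0, -1.0]]
ft_force: [-0.1, -1.5, 0.4]
grip_width: 0.0298
time_s: 1.77
position: [0.53, -0.0471, 0.1471]
tool_rot: [[0.958, -0.285, -0.001], [-0.285, -0.958, 0.0], [-0.001, 0.0, -1.0]]
ft_force: [0.2, -0.4, -1.4]
grip_width: 0.0302
time_s: 2.02
position: [0.5307, -0.0475, 0.1494]
tool_rot: [[0.961, -0.277, 0.001], [-0.277, -0.961, -0.0], [0.001, -0.0, -1.0]]
ft_force: [-0.1, 0.3, 0.4]
grip_width: 0.03
2.0167 [ 0.53070745 -0.0475351   0.14937709] [[0.961, -0.277, 0.001], [-0.277, -0.961, -0.0], [0.001, -0.0, -1.0]] 0.03000061032330676 [-0.10149753  0.25061664  0.41212313]
blue [128.1 195.1] 949 [0.5585 0.062  0.036 ]
blue [228.6 195. ] 817 [ 0.5336 -0.0243  0.036 ]
green [277.7 168.3] 374 [ 0.5467 -0.0726  0.042 ]
orange [168.9 167.6] 267 [0.5729 0.0155 0.042 ]
```

View pics/w1.png

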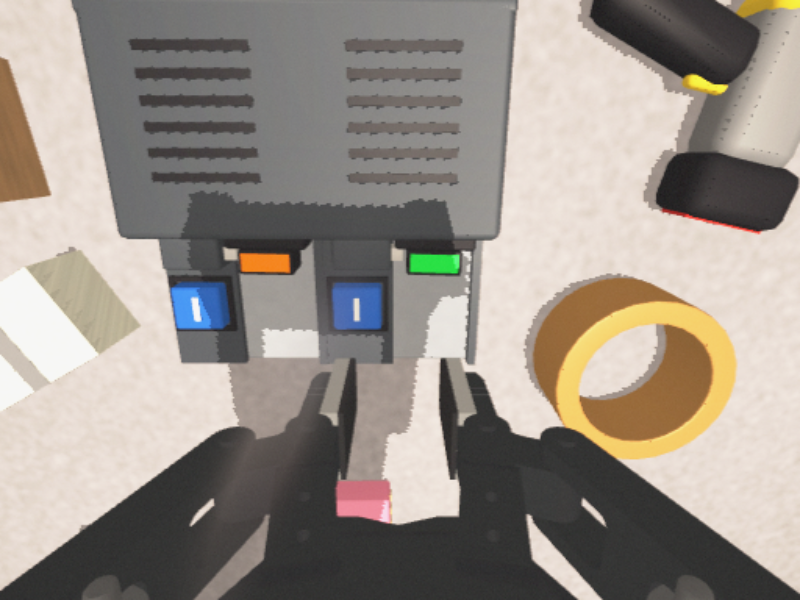

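The wrist view shows the green pack's nose light at (433,262), its key at (358,305) and the open fingers at (345,400) and (455,400). The charger is square to the tool. I'll refine with depth.

```bash
cat >> h.py <<'E'
def cloud(im,d,p):
    v,u=np.mgrid[0:384,0:512];K=p['K'];X=np.stack([(u-K[0,2])*d/K[0,0],(v-K[1,2])*d/K[1,1],d],-1)
    R=cv2.Rodrigues(np.ravel(p['rvec']))[0];return (X-np.ravel(p['tvec']))@R
def keys3(im,d,p):
    W=cloud(im,d,p);out=[]
    hsv=cv2.cvtColor(im,cv2.COLOR_RGB2HSV)
    for k,(lo,hi,z) in COL.items():
        m=cv2.inRange(hsv,lo,hi);n,l,s,c=cv2.connectedComponentsWithStats(cv2.morphologyEx(m,cv2.MORPH_CLOSE,np.ones((9,9))))
        for i in range(1,n):
            if s[i,4]<100: continue
            P=W[(l==i)&(d>0)];zt=np.percentile(P[:,2],80);T=P[abs(P[:,2]-zt)<.0025]
            r=cv2.minAreaRect((T[:,:2]*1000).astype(np.float32));out.append((k,np.r_[np.array(r[0])/1000,np.median(T[:,2])]));print(k,np.round(c[i]),'ctr',np.round(out[-1][1],4),'size',np.round(r[1],1),'ang',round(r[2],1))
    return out
E
python3 - <<'E'
from h import *
p=np.load('w1.npz');o=keys3(p['im'],p['d'],p)
b=sorted([c for k,c in o if k=='blue'],key=lambda c:-c[1]);b=b[:2]
og,R=frame(b[0],b[1])
for k,c in o: print(k,np.round(R.T@(c[:2]-og)*1000,1))
t=np.array([.5307,-.0475]);print('tcp in charger',np.round(R.T@(t-og)*1000,1))
W=cloud(p['im'],p['d'],p).reshape(-1,3);L=(W[:,:2]-og)@R*1000
m=(abs(W[:,2]-.062)<.003);print('housing top x,y pct',np.percentile(L[m],[.5,99.5],axis=0).round(1), np.median(W[m,2]))
m=(abs(W[:,2]-.020)<.003)&(abs(L[:,1]+64)<21)&(L[:,0]<0);print('tongue x',np.percentile(L[m],[1,99],axis=0).round(1),np.median(W[m,2]))
# fingers: depth points near the jaws
m=(W[:,2]>.09)&(abs(W[:,0]-.53)<.06)&(W[:,2]<.18);
Lf=L[m]; lo=W[m,2]<W[m,2].min()+.02;print('finger tip z',np.percentile(W[m,2],.5),'xy',np.percentile(Lf[lo],[1,50,99],axis=0).round(1))
E
```

```text
blue [128. 195.] ctr [0.5571 0.065  0.0353] size [28.3 26.2] ang 73.2
blue [228. 195.] ctr [ 0.5313 -0.023   0.035 ] size [27. 26.] ang 73.8
green [278. 168.] ctr [ 0.5466 -0.0724  0.0419] size [26.5 10.3] ang 72.3
orange [169. 168.] ctr [0.5727 0.0155 0.042 ] size [27.3 10.2] ang 71.2
key dist 0.091719219772975
yaw -16.34502753377784 origin [ 0.58004377 -0.01658324]
blue [-45.   71.9]
blue [-45.  -19.9]
green [-16.4 -63. ]
orange [-16.1  28.7]
tcp in charger [-38.6 -43.6]
housing top x,y pct [[  1.3 -91.8]
 [101.1  91.7]] 0.061438437318074635
tongue x [[-83.  -84.7]
 [-17.9 -43.1]] 0.019314586912976398
finger tip z 0.13385704040358787 xy [[-47.6 -71.4]
 [-29.9 -28.7]
 [-25.7 -15.6]]
```

```bash
python3 -m handwheel '[[[0.0015,-0.001,0.02,0],[0,0,0.02,0],[0,0,0.02,0],[0,0,0.016,0],[0,0,0.01,0]]]' >/dev/null
python3 -m handwheel '[[[0,0,0,0],[0,0,0,0],[0,0,0,0]]]'
python3 - <<'E'
from h import *
from rig import env
og=np.array([.58004,-.01658]);a=np.radians(-16.345);R=np.array([[np.cos(a),-np.sin(a)],[np.sin(a),np.cos(a)]])
o=env.observe();print(o['time_s'],'tcp charger',(R.T@(o['position'][:2]-og)*1000).round(1),o['position'][2],o['ft_force'])
p=env.camera_params('wrist');im,d=env.get_image('wrist');np.savez('w2.npz',im=im,d=d,**p)
cv2.imwrite('pics/w2.png',cv2.resize(im[:,:,::-1],(800,600)))
W=cloud(im,d,p).reshape(-1,3);L=(W[:,:2]-og)@R*1000;tz=o['position'][2]
keys3(im,d,p)
for s in (-1,1):
  for lo,hi in ((-18,-12),(-12,-6),(-6,0),(0,8)):
    m=(abs(L[:,0]+37)<20)&(abs(L[:,1]+42.6-s*21)<13)&(W[:,2]>tz+lo/1e3)&(W[:,2]<tz+hi/1e3)&(W[:,2]>.0375)
    if m.sum()>20: print(s,lo,m.sum(),'x',np.percentile(L[m,0],[2,50,98]).round(1),'y',np.percentile(L[m,1],[2,98]).round(1),'zmin',W[m,2].min().round(4))
E
```

```text
time_s: 2.73
position: [0.5326, -0.047, 0.0636]
tool_rot: [[0.96, -0.28, 0.002], [-0.28, -0.96, -0.001], [0.002, 0.0, -1.0]]
ft_force: [1.0, -0.0, 0.7]
grip_width: 0.0299
2.7333 tcp charger [-36.9 -42.6] 0.06358375717763538 [ 0.99077012 -0.01917312  0.7126338 ]
blue [ 72. 244.] ctr [0.5572 0.0649 0.0353] size [28.8 26.8] ang 73.8
blue [225. 239.] ctr [ 0.5314 -0.0231  0.0348] size [27.3 26.6] ang 72.6
green [291. 209.] ctr [ 0.5464 -0.0725  0.0419] size [26.5 11.1] ang 71.5
orange [126. 208.] ctr [0.5726 0.0157 0.042 ] size [27.4 10.6] ang 71.7
-1 -18 53 x [-45.3 -29.9 -24.3] y [-63.7 -57.4] zmin 0.0461
-1 -12 144 x [-45.1 -28.1 -24. ] y [-69.8 -57.4] zmin 0.0516
-1 -6 198 x [-43.8 -28.2 -24.1] y [-70.8 -57.4] zmin 0.0576
-1 0 287 x [-45.2 -28.2 -24.1] y [-70.7 -57.4] zmin 0.0637
1 -18 49 x [-45.5 -30.9 -24.2] y [-27.7 -21.3] zmin 0.0458
1 -12 149 x [-44.9 -27.9 -24.1] y [-27.7 -15.3] zmin 0.0516
1 -6 196 x [-43.9 -28.3 -24. ] y [-27.6 -14.3] zmin 0.0576
1 0 290 x [-44.1 -28.3 -24. ] y [-27.7 -14.3] zmin 0.0636
```

View pics/w2.png

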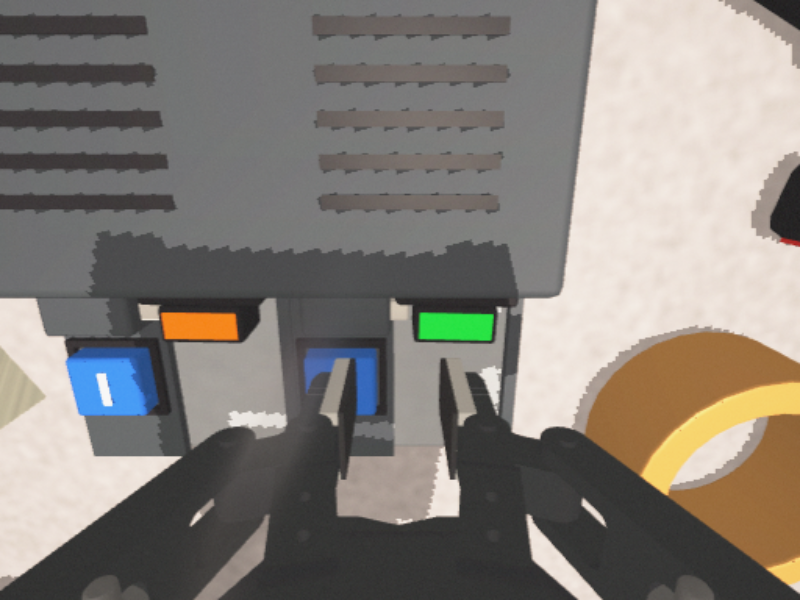

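The finger faces are at charger x = −24 and the nose at about −22. The fingers sit at y −57…−71 (on the nose, −79…−49) and y −14…−28 (on the key, −34…−6), with tips 17.5 mm ahead of the TCP. I'll descend so that finger B is in front of the nose before the key is touched.

```bash
python3 -m handwheel '[[[-0.0005,0,0.003,0],[0,0,0.003,0],[0,0,0.002,0],[0,0,0,0],[0,0,0,0]]]' 
python3 -m handwheel '[[[0,0,0.002,0],[0,0,0.002,0],[0,0,0,0],[0,0,0,0]]]'
```

```text
time_s: 3.2
position: [0.5314, -0.0467, 0.0542]
tool_rot: [[0.96, -0.28, -0.0], [-0.28, -0.96, 0.0], [-0.0, -0.0, -1.0]]
ft_force: [-0.2, -0.8, -0.8]
grip_width: 0.0302
time_s: 3.53
position: [0.5316, -0.0467, 0.0503]
tool_rot: [[0.96, -0.28, 0.0], [-0.28, -0.96, -0.0], [0.0, -0.0, -1.0]]
ft_force: [1.7, 0.1, 0.4]
grip_width: 0.03
```

```bash
python3 -m handwheel '[[[0.001,0,0,0],[0,0,0.001,0],[0,0,0.001,0],[0,0,0.001,0],[0,0,0,0]]]' 
python3 - <<'E'
from h import *
from rig import env
og=np.array([.58004,-.01658]);a=np.radians(-16.345);R=np.array([[np.cos(a),-np.sin(a)],[np.sin(a),np.cos(a)]])
o=env.observe();print(o['time_s'],'tcp charger',(R.T@(o['position'][:2]-og)*1000).round(1),o['position'][2],'F charger',(R.T@o['ft_force'][:2]).round(1),o['ft_force'][2])
p=env.camera_params('wrist');im,d=env.get_image('wrist')
for k,c in keys3(im,d,p): print(k,(R.T@(c[:2]-og)*1000).round(1),c[2])
E
```

```text
time_s: 3.95
position: [0.5323, -0.0469, 0.0472]
tool_rot: [[0.96, -0.28, -0.0], [-0.28, -0.96, 0.0], [-0.0, -0.0, -1.0]]
ft_force: [-0.3, -0.6, 2.5]
grip_width: 0.0301
3.95 tcp charger [-37.2 -42.6] 0.04719430727469109 F charger [-0.1 -0.7] 2.5124230974499366
blue [ 54. 257.] ctr [0.5573 0.0647 0.0353] size [28.4 26.4] ang 74.5
blue [197. 242.] ctr [ 0.5426 -0.015   0.0296] size [ 8.  18.1] ang 34.0
blue [233. 255.] ctr [ 0.5284 -0.0331  0.0297] size [ 7.1 26.7] ang 70.8
green [294. 221.] ctr [ 0.546  -0.0716  0.042 ] size [26.4 11.2] ang 72.7
orange [112. 220.] ctr [0.5726 0.0156 0.042 ] size [27.5 10.8] ang 73.9
blue [-44.7  71.6] 0.03532411196145055
blue [-36.3  -9.1] 0.029573770384481474
blue [-44.9 -30.4] 0.02973070890129726
green [-17.2 -62.4] 0.04196821438322042
orange [-16.2  28.8] 0.041956297410082104
```

```bash
python3 -m handwheel '[[[0,0,0.001,0],[0,0,0,0],[0,0,0,0]]]' 
cat > s.py <<'E'
from h import *
from rig import env
og=np.array([.58004,-.01658]);a=np.radians(-16.345);R=np.array([[np.cos(a),-np.sin(a)],[np.sin(a),np.cos(a)]])
o=env.observe();print(o['time_s'],'tcp charger',(R.T@(o['position'][:2]-og)*1000).round(1),o['position'][2],'F charger',(R.T@o['ft_force'][:2]).round(1),o['ft_force'][2])
p=env.camera_params('wrist');im,d=env.get_image('wrist')
for k,c in keys3(im,d,p): print(k,(R.T@(c[:2]-og)*1000).round(1),c[2])
E
python3 s.py
```

```text
time_s: 4.25
position: [0.532, -0.0468, 0.0462]
tool_rot: [[0.96, -0.281, -0.001], [-0.281, -0.96, 0.0], [-0.001, -0.0, -1.0]]
ft_force: [-3.1, 0.6, 3.8]
grip_width: 0.0299
4.25 tcp charger [-37.6 -42.6] 0.046180262579571925 F charger [-3.1 -0.3] 3.8094282724147495
blue [ 53. 258.] ctr [0.5575 0.0649 0.0353] size [28.9 26. ] ang 73.4
blue [197. 242.] ctr [ 0.5419 -0.0146  0.0285] size [ 8.7 19.4] ang 34.5
blue [233. 255.] ctr [ 0.5287 -0.0331  0.0287] size [ 7.  27.3] ang 71.8
green [295. 224.] ctr [ 0.5446 -0.0718  0.0419] size [26.8 11.3] ang 71.4
orange [108. 219.] ctr [0.5726 0.0153 0.042 ] size [27.4 11.1] ang 70.7
blue [-44.6  71.9] 0.03532576612128748
blue [-37.2  -8.9] 0.02845456742095146
blue [-44.7 -30.3] 0.028733719354992523
green [-18.4 -63. ] 0.041942683864856195
orange [-16.2  28.5] 0.04198514516159368
```

The pack has moved from −16.2 to −18.4 and presses on the finger with about −3 N, so it's caught. Now I draw back slowly at about 18 mm/s.

```bash
python3 -m handwheel '[[[-0.001,0,0,0],[-0.0015,0,0,0],[-0.0015,0,0,0],[-0.0015,0,0,0],[-0.0015,0,0,0]]]' |tail -2
python3 -m handwheel '[[[-0.0015,0,0,0],[-0.0015,0,0,0],[-0.0015,0,0,0],[0,0,0,0]]]'|tail -2
python3 s.py
```

```text
ft_force: [-2.4, 0.2, 2.7]
grip_width: 0.0299
ft_force: [-3.9, 0.4, 2.6]
grip_width: 0.0301
5.05 tcp charger [-49.  -42.6] 0.04630348278003421 F charger [-3.8 -0.7] 2.5799232294876395
blue [ 48. 240.] ctr [0.5569 0.0647 0.0353] size [29.2 26.7] ang 74.7
blue [215. 231.] ctr [ 0.5313 -0.0231  0.0289] size [27.8 26.4] ang 74.0
green [295. 224.] ctr [ 0.5335 -0.0685  0.042 ] size [26.6 11.2] ang 71.9
orange [105. 199.] ctr [0.5729 0.0156 0.042 ] size [27.5 10.5] ang 74.7
blue [-45.1  71.5] 0.035346216540798406
blue [-44.9 -19.9] 0.02890793434138202
green [-30.  -62.9] 0.0420313227274797
orange [-15.9  28.9] 0.04195040171811151
```

```bash
python3 -m handwheel '[[[-0.0015,0,0,0],[-0.0015,0,0,0],[-0.0015,0,0,0],[-0.0015,0,0,0],[-0.0015,0,0,0]]]' |tail -2
python3 -m handwheel '[[[-0.0015,0,0,0],[-0.0015,0,0,0],[-0.0015,0,0,0],[-0.0015,0,0,0],[-0.0015,0,0,0]]]' |tail -2
python3 -m handwheel '[[[-0.0015,0,0,0],[-0.0015,0,0,0],[-0.0015,0,0,0],[0,0,0,0]]]'|tail -2
python3 s.py
```

```text
ft_force: [-1.8, 0.0, 1.5]
grip_width: 0.0303
ft_force: [-2.6, -0.8, 2.5]
grip_width: 0.03
ft_force: [-4.9, 0.7, 2.4]
grip_width: 0.0295
6.2667 tcp charger [-68.9 -42.6] 0.046168249101460154 F charger [-4.9 -0.7] 2.4095854407316804
blue [212. 205.] ctr [ 0.5314 -0.0229  0.0304] size [27.8 26.3] ang 72.8
blue [ 39. 207.] ctr [0.5571 0.065  0.0354] size [29.  26.2] ang 73.2
green [295. 224.] ctr [ 0.5145 -0.0629  0.0419] size [26.5 10.9] ang 72.1
orange [103. 160.] ctr [0.5726 0.0156 0.042 ] size [27.7 10.4] ang 73.2
blue [-44.9 -19.8] 0.030403972564779315
blue [-44.9  71.8] 0.03535026664957651
green [-49.9 -62.9] 0.04194244926233364
orange [-16.2  28.8] 0.041962638779317316
```

```bash
python3 -m handwheel '[[[-0.001,0,0,0],[-0.001,0,0,0],[-0.001,0,0,0],[-0.001,0,0,0],[-0.001,0,0,0]]]' |tail -2
python3 -m handwheel '[[[-0.001,0,0,0],[-0.001,0,0,0],[-0.001,0,0,0],[0,0,0,0],[0,0,0,0]]]'|tail -2
python3 s.py
```

```text
ft_force: [-2.4, -0.2, 0.2]
grip_width: 0.0298
ft_force: [0.6, 0.3, 0.0]
grip_width: 0.0299
7.15 tcp charger [-75.8 -42.6] 0.04648712702684902 F charger [0.5 0.4] 0.01617496370697665
blue [ 37. 194.] ctr [0.5571 0.0646 0.0353] size [28.8 25.8] ang 74.1
blue [212. 193.] ctr [ 0.5314 -0.0231  0.0314] size [27.8 26.3] ang 73.1
green [299. 221.] ctr [ 0.5092 -0.0635  0.0419] size [26.6 10.8] ang 73.2
blue [-44.9  71.4] 0.03533804114751029
blue [-44.9 -19.9] 0.03137530744808524
green [-54.8 -64.9] 0.04192302769678021
```

The pack has come off the finger at about 38.6 mm of travel and the force is zero. I'll look closely before clearing.

```bash
python3 - <<'E'
from h import *
from rig import env
p=env.camera_params('wrist');im,d=env.get_image('wrist');np.savez('w3.npz',im=im,d=d,**p)
cv2.imwrite('pics/w3.png',cv2.resize(im[120:330,150:420,::-1],(780,606)[:2] and (771,600),interpolation=cv2.INTER_CUBIC))
og=np.array([.58004,-.01658]);a=np.radians(-16.345);R=np.array([[np.cos(a),-np.sin(a)],[np.sin(a),np.cos(a)]])
W=cloud(im,d,p).reshape(-1,3);L=(W[:,:2]-og)@R*1000
m=(abs(W[:,2]-.042)<.0012)&(L[:,1]<-35)&(L[:,1]>-92)&(L[:,0]<-2)&(L[:,0]>-64)
b=m&(L[:,0]>-44);print(np.percentile(L[b],[1,99],axis=0).round(1),'all',np.percentile(L[m],[1,99],axis=0).round(1))
r=cv2.minAreaRect(L[b].astype(np.float32));print('body rect',np.round(r[0],1),np.round(r[1],1),r[2])
for y in range(-84,-42,4):
    s=m&(abs(L[:,1]-y)<2);print(y,L[s,0].min().round(1) if s.any() else None)
E
```

```text
[[-43.6 -85.5]
 [ -2.5 -36.9]] all [[-60.6 -85.4]
 [ -2.8 -37.4]]
body rect [-23.  -60.6] [51.2 42. ] 89.9963150024414
-84 -47.1
-80 -61.5
-76 -61.5
-72 -61.3
-68 -61.4
-64 -63.7
-60 -63.7
-56 -63.8
-52 -61.3
-48 -56.8
-44 -47.2
```

View pics/w3.png

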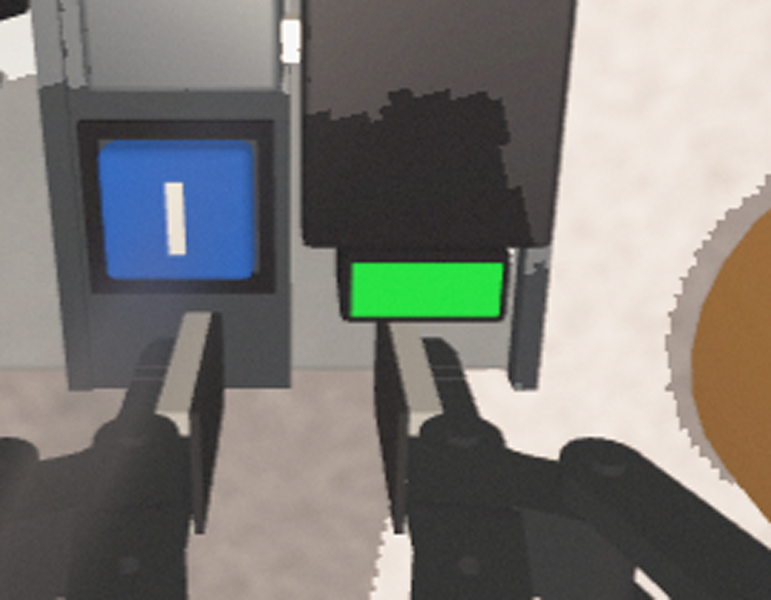

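```bash
python3 - <<'E'
from h import *
og=np.array([.58004,-.01658]);a=np.radians(-16.345);R=np.array([[np.cos(a),-np.sin(a)],[np.sin(a),np.cos(a)]])
for f in ('w1','w2','w3'):
    p=np.load(f+'.npz');im=p['im'];W=cloud(im,p['d'],p);L=(W[...,:2]-og)@R*1000
    g=cv2.inRange(cv2.cvtColor(im,cv2.COLOR_RGB2HSV),*COL['green'][:2])>0
    for yy in (-72,-66,-60,-54):
        s=g&(abs(L[...,1]-yy)<2)&(L[...,0]<0)&(L[...,0]>-70)&(abs(W[...,2]-.042)<.002)
        t=(abs(W[...,2]-.042)<.002)&(abs(L[...,1]-yy)<2)&(L[...,0]<0)&(L[...,0]>-62.5)
        print(f,yy,'green x',np.percentile(L[s,0],[3,97]).round(1),'nose edge',np.percentile(L[t,0],[1]).round(1))
E
```

```text
w1 -72 green x [-21.2 -11.6] nose edge [-22.5]
w1 -66 green x [-21.4 -11.6] nose edge [-22.2]
w1 -60 green x [-21.3 -11.6] nose edge [-22.5]
w1 -54 green x [-20.6 -11.7] nose edge [-22.5]
w2 -72 green x [-21.2 -11.6] nose edge [-22.8]
w2 -66 green x [-21.2 -11.7] nose edge [-23.1]
w2 -60 green x [-21.1 -11.2] nose edge [-22.3]
w2 -54 green x [-20.6 -11.1] nose edge [-22.4]
w3 -72 green x [-59.6 -50.1] nose edge [-60.7]
w3 -66 green x [-59.7 -49.9] nose edge [-60.8]
w3 -60 green x [-59.6 -50. ] nose edge [-61.]
w3 -54 green x [-59.7 -50. ] nose edge [-60.7]
```

The nose is at −61, so travel is 38.4 mm of about 40. The risen key's bolt is probably rubbing and holding the pack about 1.5 mm short. I'll lift clear, turn the gripper 28° so that one finger can guard the nose while the other presses the key, and let out the remainder.

```bash
python3 -m handwheel '[[[-0.002,0,0,0],[0,0,-0.01,0],[0,0,-0.01,0],[0,0,-0.006,0],[0,0,0,0]]]' |tail -2
python3 s.py
python3 -m handwheel '[[[0.005,0,0,0],[0.005,0,0,0],[0,0,0,0.125],[0,0,0,0.125],[0,0,0,0.125]]]' |tail -2
python3 -m handwheel '[[[0,0,0,0.125],[0,0,0,0],[0,0,0,0],[0,0,0,0]]]'
python3 s.py
python3 - <<'E'
from h import *
from rig import env
og=np.array([.58004,-.01658]);a=np.radians(-16.345);R=np.array([[np.cos(a),-np.sin(a)],[np.sin(a),np.cos(a)]])
o=env.observe();p=env.camera_params('wrist');im,d=env.get_image('wrist');np.savez('w4.npz',im=im,d=d,**p)
cv2.imwrite('pics/w4.png',cv2.resize(im[:,:,::-1],(800,600)))
W=cloud(im,d,p).reshape(-1,3);L=(W[:,:2]-og)@R*1000
m=(W[:,2]>.055)&(W[:,2]<.075)&(L[:,0]<-35)&(L[:,0]>-100)&(L[:,1]>-90)&(L[:,1]<0)
for s,n in ((L[:,1]<-43,'B'),(L[:,1]>-43,'A')): print(n,(m&s).sum(),np.percentile(L[m&s],[1,99],axis=0).round(1).tolist(),W[m&s,2].min())
E
```

```text
ft_force: [0.6, 0.9, 1.0]
grip_width: 0.0302
7.6667 tcp charger [-77.7 -42.6] 0.07334340720877074 F charger [0.4 1. ] 1.044067151477452
blue [ 69. 177.] ctr [0.557  0.0647 0.0353] size [28.7 26. ] ang 73.4
blue [218. 176.] ctr [ 0.5312 -0.0231  0.0314] size [27.7 26. ] ang 73.9
green [292. 199.] ctr [ 0.509  -0.0634  0.0419] size [26.5 11. ] ang 74.7
blue [-45.   71.5] 0.035322553595273413
blue [-45.  -19.9] 0.03141072033347194
green [-55.  -64.9] 0.041916068946123625
ft_force: [-0.4, -0.5, -0.1]
grip_width: 0.0299
time_s: 8.47
position: [0.5028, -0.0383, 0.0721]
tool_rot: [[0.711, -0.704, -0.0], [-0.704, -0.711, 0.0], [-0.0, 0.0, -1.0]]
ft_force: [-0.0, 0.5, -0.4]
grip_width: 0.0302
8.4667 tcp charger [-68.  -42.6] 0.07207103677757432 F charger [-0.2  0.5] -0.36886664840257777
blue [208. 211.] ctr [ 0.5313 -0.0232  0.0314] size [28.  25.8] ang 73.0
blue [ 92. 272.] ctr [0.557  0.0645 0.0353] size [28.2 25.5] ang 74.2
green [279. 200.] ctr [ 0.5093 -0.0632  0.042 ] size [26.7 10.9] ang 73.0
orange [110. 217.] ctr [0.5727 0.0158 0.042 ] size [27.7 10.2] ang 72.8
blue [-44.9 -20.1] 0.03141146098720653
blue [-44.9  71.3] 0.03533584103762455
green [-54.8 -64.6] 0.0420050746967249
orange [-16.1  29. ] 0.04203335479116778
B 485 [[-82.6, -70.8], [-64.1, -51.0]] 0.055021119504892545
A 491 [[-68.3, -34.7], [-46.7, -21.0]] 0.05530198752442036
```

View pics/w4.png

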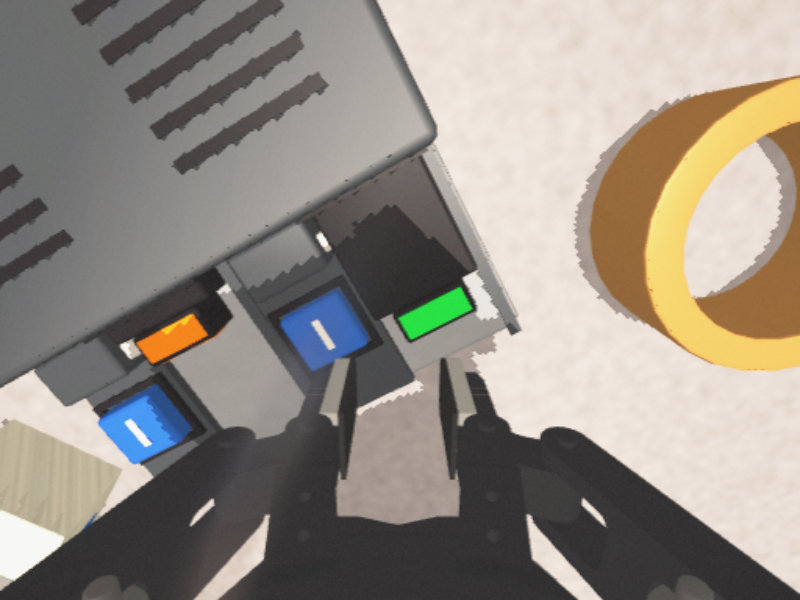

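```bash
python3 - <<'E'
from h import *
from rig import env
og=np.array([.58004,-.01658]);a=np.radians(-16.345);R=np.array([[np.cos(a),-np.sin(a)],[np.sin(a),np.cos(a)]])
o=env.observe();T=o['tool_rot'];pos=np.array(o['position'])
p=np.load('w4.npz');W=cloud(p['im'],p['d'],p).reshape(-1,3);Q=(W-pos)@np.array(T)*1000;L=(W[:,:2]-og)@R*1000
m=(Q[:,2]<17.5)&(Q[:,2]>0)&(abs(Q[:,0])<16)&(abs(Q[:,1])<32)
for s in (-1,1):
    k=m&(Q[:,1]*s>0);print(s,k.sum(),np.percentile(Q[k],[1,50,99],axis=0).round(1).tolist(),'charger',np.percentile(L[k],[1,99],axis=0).round(1).tolist())
E
```

```text
-1 396 [[-8.8, -28.8, 0.1], [8.5, -18.6, 6.3], [12.8, -15.6, 16.3]] charger [[-68.4, -34.6], [-46.7, -21.0]]
1 387 [[-8.9, 14.1, 0.1], [8.4, 17.0, 6.2], [12.7, 27.5, 16.3]] charger [[-82.7, -70.7], [-64.1, -50.9]]
```

```bash
python3 -m handwheel '[[[0.0009,-0.0005,0.005,0],[0,0,0.005,0],[0,0,0.005,0],[0,0,0.005,0],[0,0,0,0]]]' |tail -4
python3 -m handwheel '[[[0,0,0,0],[0,0,0.001,0],[0,0,0.001,0],[0,0,0,0]]]'
python3 s.py
```

```text
position: [0.5031, -0.0384, 0.0511]
tool_rot: [[0.708, -0.706, -0.002], [-0.706, -0.708, 0.001], [-0.002, 0.001, -1.0]]
ft_force: [-0.8, -0.7, 0.0]
grip_width: 0.0298
time_s: 9.32
position: [0.5036, -0.0386, 0.0503]
tool_rot: [[0.708, -0.706, 0.0], [-0.706, -0.708, -0.0], [0.0, -0.0, -1.0]]
ft_force: [-0.1, 0.0, 0.7]
grip_width: 0.0297
9.3167 tcp charger [-67.1 -42.6] 0.0503139295379133 F charger [-0.1 -0. ] 0.6912894870786529
blue [200. 224.] ctr [ 0.5315 -0.0233  0.0314] size [28.4 25.3] ang 72.9
blue [ 74. 294.] ctr [0.5571 0.0644 0.0354] size [29.7 26. ] ang 75.3
green [283. 216.] ctr [ 0.509  -0.0631  0.042 ] size [26.6 11.2] ang 73.6
orange [ 91. 235.] ctr [0.5725 0.0151 0.0421] size [28.  10.1] ang 72.9
blue [-44.7 -20.1] 0.031385536452651436
blue [-44.8  71.3] 0.03535988457036274
green [-55.1 -64.7] 0.04196906245826068
orange [-16.1  28.3] 0.04205387220745845
```

```bash
python3 -m handwheel '[[[0,0,0.001,0],[0,0,0.001,0],[0,0,0.001,0],[0,0,0.001,0],[0,0,0,0]]]' |tail -4
python3 -m handwheel '[[[0,0,0,0],[0,0,0,0]]]' |tail -2
python3 s.py
```

```text
position: [0.5037, -0.0386, 0.0463]
tool_rot: [[0.708, -0.706, 0.0], [-0.706, -0.708, -0.0], [0.0, -0.0, -1.0]]
ft_force: [-0.4, 0.7, 2.6]
grip_width: 0.03
ft_force: [-0.8, -1.3, 2.3]
grip_width: 0.0299
9.95 tcp charger [-67.  -42.6] 0.04641880093228214 F charger [-0.4 -1.5] 2.2520751254968445
blue [199. 226.] ctr [ 0.5314 -0.0235  0.0291] size [28.1 25.7] ang 73.8
blue [ 70. 298.] ctr [0.557  0.0646 0.0354] size [29.5 25.7] ang 73.9
green [283. 220.] ctr [ 0.5089 -0.0631  0.0419] size [26.6 11.4] ang 74.5
orange [ 87. 239.] ctr [0.5727 0.0156 0.042 ] size [28.2 10.2] ang 72.9
blue [-44.7 -20.4] 0.02914293289002802
blue [-44.9  71.5] 0.03540688986217351
green [-55.2 -64.6] 0.041947072097795954
orange [-16.1  28.8] 0.04203385579461712
```

With the key fully pressed again the pack didn't move (light at −55.2, no push on the guard finger), so the spring is spent. I'll back off, lift clear and check.

```bash
python3 -m handwheel '[[[-0.0017,0.0009,0,0],[0,0,-0.003,0],[0,0,-0.008,0],[0,0,-0.015,0],[0,0,-0.02,0]]]' |tail -2
python3 -m handwheel '[[[0,0,-0.03,0],[0,0,-0.03,0],[0,0,-0.02,0],[0,0,0,0],[0,0,0,0]]]' |tail -4
python3 s.py
python3 - <<'E'
from h import *
from rig import env
p=env.camera_params('wrist');im,d=env.get_image('wrist')
s,_=env.get_image('side')
cv2.imwrite('pics/end.png',np.hstack([cv2.resize(im[:,:,::-1],(400,300)),cv2.resize(s[100:280,140:380,::-1],(400,300))]))
E
```

```text
ft_force: [-0.5, -0.5, 0.7]
grip_width: 0.0299
position: [0.5017, -0.038, 0.1734]
tool_rot: [[0.708, -0.706, 0.002], [-0.706, -0.708, -0.001], [0.002, -0.001, -1.0]]
ft_force: [-0.3, -0.1, -0.9]
grip_width: 0.0299
10.8333 tcp charger [-69.1 -42.6] 0.17335209218293307 F charger [-0.2 -0.1] -0.869296248257712
blue [223. 171.] ctr [ 0.5312 -0.0231  0.0314] size [28.1 25.8] ang 73.7
blue [146. 213.] ctr [0.5569 0.0646 0.0354] size [28.1 25.5] ang 73.9
green [269. 161.] ctr [ 0.5091 -0.063   0.042 ] size [26.6 10.7] ang 73.5
green [261. 311.] ctr [0.3799 0.074  0.0219] size [ 9.4 26.5] ang 75.0
orange [162. 172.] ctr [0.5727 0.0154 0.042 ] size [27.   9.9] ang 73.0
blue [-45.1 -20.1] 0.03138399901259003
blue [-45.   71.4] 0.03536676980359079
green [-55.  -64.5] 0.04198032566359911
green [-217.5   30.6] 0.021936623094628627
orange [-16.   28.6] 0.04199587526751029
```

View pics/end.png

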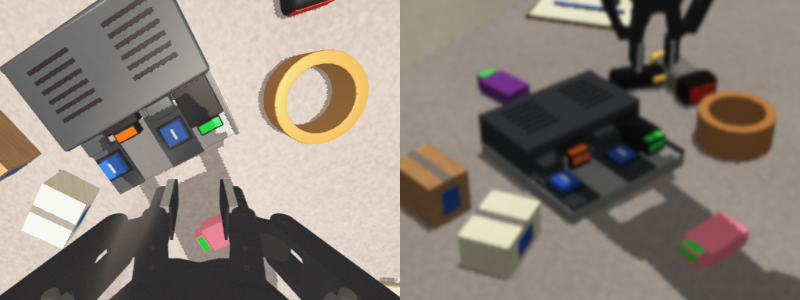

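The picture shows the green pack (210,125) part-way out on its tongue and the orange pack (126,133) home. The bystanders are where they were, and the gripper is clear and touching nothing. I'm handing in.

```bash
python3 -c "
from rig import env
print(env.close_job())"
```

```text
the job is handed in; nothing more can be done
None
```

The green-lit pack in the right bay is ejected and resting part-way out on its tongue. I pressed its eject key with one finger while the other waited about 2 mm in front of the nose. The pack came out onto that finger with about 3 N. I drew the finger back at 12–18 mm/s until the push fell to zero.

**Pack position:** the nose came out about 38.5 mm, from x = −22 to about −61 mm. That is about 1.5 mm short of the nominal 40 mm.

**Extra key press:** because of that shortfall I pressed the key fully again, with a finger guarding the nose. The pack did not move and pushed on nothing, so I take the spring as spent.

**Final checks:** at 10.8 s the pack was still on its tongue and its key had come about half-way up, as expected. The orange-lit pack's light had not moved and its key was up. The cartons, tape roll and scanner looked undisturbed in the last picture, by eye only. The gripper was clear, with its fingertips about 155 mm above the bench. None of these checks failed; the 1.5 mm shortfall was the only disagreement.

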